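Set up the optical rail for a same-size lens test

ROBOT

A 6-joint arm with a two-finger parallel gripper is mounted at the origin on a cart in front of the work surface, level with it; the furniture and walls round the work are solid. World frame = base frame: x ahead of the robot, y to its left, z up, the work surface at z = 0. Lengths are in m, angles in degrees, forces in N, time in s.
With the tool pointing down it reaches from about 0.3 to 0.75 m from the base axis. Payload 8.5 kg.
Tool frame: the origin (TCP) lies midway between the tips of the shut fingers; the grasp point (between the pads) lies 19 mm behind it; z points along the fingers, y is the line along which they close (so a half turn about z gives the same grasp; the last joint's range is limited). The gripper opens to 85 mm and grips with 20 to 120 N. Pads are 22 mm wide; open, the fingers measure 114 mm over their backs; the gripper's body (76 mm by 85 mm) begins 54 mm behind the grasp point. The pads swing forward as they close: fully open they stand 13 mm farther back than shut.
Start: joints at [52.981, 21.807, 74.336, -0, 83.858, -12.336], TCP at [0.23, 0.5, 0.231] pointing down, gripper open.
Joint ranges: [-178.18, 178.18], [-50.72, 133.34], [12.68, 142.11], [-81.47, 261.47], [9.98, 163.14], [-165.26, 165.26]. Speed limits (degrees/s): [136.94, 136.94, 180, 180, 180, 180].

INTERFACE

Orientations are given as a 3x3 rotation matrix whose columns are the frame's x, y, z axes.
In Python, from rig import env, get_image, close_job gives the robot as it stands.
- The arm moves only by the tool step_arm, never from a script. Its argument "targets" is a list of rows, each a list of 2 entries, a list of its own where there are three numbers: the shift along the tool's x, y, z as a fraction of full scale, then the turn, a rotation vector about the tool's x, y, z as a fraction of full scale. In form: [[[x, y, z], [wx, wy, wz]], ...]. A call has 1 to 10 rows; each row is the pose to reach, as a shift and turn from the pose commanded when the call began, along the tool's axes at that moment; what a row does not reach only later rows make up. Full scale, the value 1, is 0.3 m for a shift and 45 degrees for a turn. A row lasts 1/12 s, in which the tool goes at most 41.7 mm and 7.16 degrees, less where a joint would pass 70% of its speed; a pose out of reach is approached as far as the arm can. A call with a number of a shift or a turn outside -1 to 1 is refused whole. A call with a gripper value outside its range is refused whole. "jaw" is the finger opening in mm, from 0 to 85.4, set as the call begins (left out, the last holds). The fingers move at their own pace and stop on an object; "grip_force" is the grip in N (left out, the last holds). Time passes only in rows, so rows that repeat a pose let the fingers close. It gives the time, the measured TCP pose, the force, the opening and the grip force at its end, in the units of the state.
- env.observe(): the state, without advancing time (a new reading comes with each control period).
- get_image(name): name is "scene" or "top" or "wrist"; returns a dict with "img" (400x640x3 uint8, red, green, blue), "z_map" (400x640 float32, m along the optical axis (not along the pixel's ray), 0 where there is no reading), "intrinsics" (3x3 intrinsics, pixels), "rvec" (rotation vector, rad) and "tvec" (3), from world to camera coordinates, as OpenCV has them. Camera axes: x right, y down, z forward; pixel columns grow to the right and rows downward; lengths in m; the calibration is good to about 2 mm. A picture is of the moment at which its call begins.
- close_job(): hands the job in; it is judged then, once.
The state is a dict: "time_s": time; "q": joint angles; "qvel": joint speeds; "joint_efforts": joint torques, N m; "position": TCP position; "tool_rot": TCP orientation; "ft_force": force on the tool from outside, world axes, zero at the start; "wrist_torque": the same for the moment, N m; "grip_width": finger opening in m; "gripper_force": force on a finger pad.
Only numpy, scipy, OpenCV 4.12 (cv2) and the standard library are available. Lean on these libraries where they do the work, as an engineer would, in place of code of your own. Each camera call takes 0.05 s, during which the arm holds its last target. There are 200 camera calls.

TASK

Set up the optical rail to test the 50 mm lens at same size: lens 100 mm from the clamped white screen, on the lamp's side of it, and the red-framed star target 100 mm from the lens, on the side towards the lamp (centre to centre). The iris goes between lens and screen, the green filter between lamp and target. Seat all four carriers fully down on the rail, let go of them, and do not tip any over on the way.

Things in the scene. Friction and masses are not known exactly. Their poses are not given: they have to be found in the camera images.
- rail: Dark grey optical rail, 480 mm long (y), 64 wide, fixed, white 10 mm ticks. On two cross feet 90 wide, 30 from its ends. Edges of its base are ledges, 20 up, for the carriers' feet; along its middle a rib 30 wide, 12 above the ledges, top edges rounded 4. A carrier goes over the rib from above with 2 mm play a side, feet down on the ledges. Origin: middle, at bench height; y along, z up.
- lamp: Lamp clamped near one end of the rail (either end): black carrier, foot 58 x 36 mm, round lamp 48 mm across, cream opal glass, black cap, top 110 mm above its origin; shines all round. Origin: middle of the underside of its feet, on the rail's middle line, 20 mm above the rail's origin; axes parallel to the rail's. Fixed.
- screen: White screen clamped near the other end of the rail, 315 to 410 mm from the lamp: carrier, foot 58 x 36 mm, with a white upright plate 48 wide, 12 thick, top 96 mm up, fine grey cross hair on both sides. Origin: middle of the underside of its feet, on the plate's mid-plane, 20 mm above the rail's origin; axes parallel to the rail's. Fixed.
- lens: Lens carrier, mm: black plate, black barrel 41 across (35 long) with silver ring, blue glass. Foot 58 (x) by 36 (y), 34 wide channel below along y; brass thumbscrew out to x -41. Plate 48 wide (x), 12 thick, 40 to 96 up: pinch its top across x. Origin: middle of underside, plate's mid-plane; z up, light along y, either way round. Loose on the bench, 260 g. Seated: 20 above rail's origin.
- iris: Iris carrier, mm: silver plate, brass ring, dark leaves, pale hole, brass pin on top (to 107). Foot 58 (x) by 36 (y), 34 wide channel below along y; brass thumbscrew out to x -41. Plate 48 wide (x), 12 thick, 40 to 96 up: pinch its top across x. Origin: middle of underside, plate's mid-plane; z up, light along y, either way round. Loose on the bench, 220 g. Seated: 20 above rail's origin.
- target: Target carrier, mm: red frame round a white plate with a black star of wedges. Foot 58 (x) by 36 (y), 34 wide channel below along y; brass thumbscrew out to x -41. Plate 48 wide (x), 12 thick, 40 to 96 up: pinch its top across x. Origin: middle of underside, plate's mid-plane; z up, light along y, either way round. Loose on the bench, 200 g. Seated: 20 above rail's origin.
- filter: Filter carrier, mm: green frame round green glass. Foot 58 (x) by 36 (y), 34 wide channel below along y; brass thumbscrew out to x -41. Plate 48 wide (x), 12 thick, 40 to 96 up: pinch its top across x. Origin: middle of underside, plate's mid-plane; z up, light along y, either way round. Loose on the bench, 200 g. Seated: 20 above rail's origin.

How it is judged (in metres and radians):
At the end, for the whole second after the job is handed in: All four carriers sit fully down on the rail (within 2.5 mm), upright, released, at rest. From screen to lamp: iris; lens 100 mm from the screen; target 100 mm from the lens (each within 12 mm, centre to centre); filter, still short of the lamp (z of lens in the frame of rail between 0.017 and 0.0225 m and x of lens in the frame of rail between -0.005 and 0.005 m and angle between the y axis of each of lens, iris, target, filter and the y axis of rail, either way round below 0.14 rad and angle between each of lens, iris, target, filter's own z axis and vertical below 0.05 rad and linear speed of each of lens, iris, target, filter below 0.01 m/s and angular speed of each of lens, iris, target, filter below 0.1 rad/s and z of iris in the frame of rail between 0.017 and 0.0225 m and x of iris in the frame of rail between -0.005 and 0.005 m and z of target in the frame of rail between 0.017 and 0.0225 m and x of target in the frame of rail between -0.005 and 0.005 m and z of filter in the frame of rail between 0.017 and 0.0225 m and x of filter in the frame of rail between -0.005 and 0.005 m and horizontal distance between target and lens between 0.088 and 0.112 m and ((y of lamp in the frame of screen between 0.2 and 0.5 m and y of lens in the frame of screen between 0.088 and 0.112 m and y of iris in the frame of screen between 0.02 and 0.092 m and y of target in the frame of screen between 0.17 and 0.23 m and y of filter in the frame of screen between 0.205 and 0.45 m and y of filter in the frame of lamp between -0.3 and -0.02 m) or (y of lamp in the frame of screen between -0.5 and -0.2 m and y of lens in the frame of screen between -0.112 and -0.088 m and y of iris in the frame of screen between -0.092 and -0.02 m and y of target in the frame of screen between -0.23 and -0.17 m and y of filter in the frame of screen between -0.45 and -0.205 m and y of filter in the frame of lamp between 0.02 and 0.3 m))); the robot touches nothing.
It fails at once if a carrier is tipped over (angle between any of lens, iris, target, filter's own z axis and vertical above 0.6 rad).
It also fails if it takes over 88 s, if anything falls off the work surface, if the arm or the gripper's body presses on something with over 40 N, if the wrist force passes 120 N, or if a joint passes its speed limit or range.

## Working session

There is one attempt and no reset: what is moved stays moved. The work goes in short steps, Python scripts to look and compute and a tool call to move; the robot and the scene stay as the last step left them, time stands still between calls to the robot, and variables do not carry over. Pictures are saved under pics/ and viewed, at most 14 in all, crops included, and the job is handed in when it is done.

Besides the shell and the picture viewer there is one more tool, called after ">>>" as name([rows], argument=value, ...), one row to a line, values as JSON. step_arm: Moves the arm, as the interface text tells. Its arguments: {"type":"object","properties":{"targets":{"type":"array","items":{"type":"array"}},"jaw":{"type":"number"},"grip_force":{"type":"number"}},"required":["targets"]}

```bash
mkdir -p pics; ls
cat > h.py <<'E'
import numpy as np,cv2
from rig import env,get_image,close_job
def cloud(d):
    K=d["intrinsics"];z=d["z_map"];v,u=np.mgrid[:z.shape[0],:z.shape[1]]
    c=np.stack([(u-K[0,2])/K[0,0]*z,(v-K[1,2])/K[1,1]*z,z],-1)
    R=cv2.Rodrigues(np.array(d["rvec"],float))[0]
    P=(c-np.array(d["tvec"]).ravel())@R
    P[z==0]=np.nan
    return P
E
python3 - <<'E'
from h import *
for n in("top","scene"):
    d=get_image(n);cv2.imwrite(f"pics/{n}0.png",d["img"][...,::-1]);np.savez(n+"0.npz",**d)
s=env.observe();print(s["position"],s["tool_rot"],s["grip_width"],s["time_s"])
E
```

```text
pics
[0.22950718 0.49954642 0.23078163] [[-9.08628370e-01  4.17604902e-01 -7.94601962e-04]
 [ 4.17605552e-01  9.08627849e-01 -1.01726711e-03]
 [ 2.97181739e-04 -1.25614795e-03 -9.99999167e-01]] 0.08531929664430835 0.1
```

View pics/top0.png

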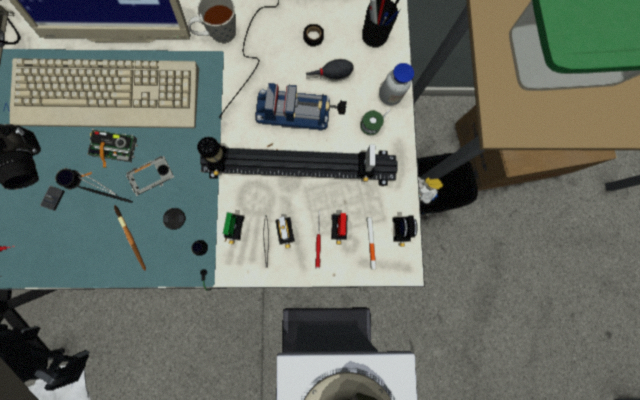

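View pics/scene0.png

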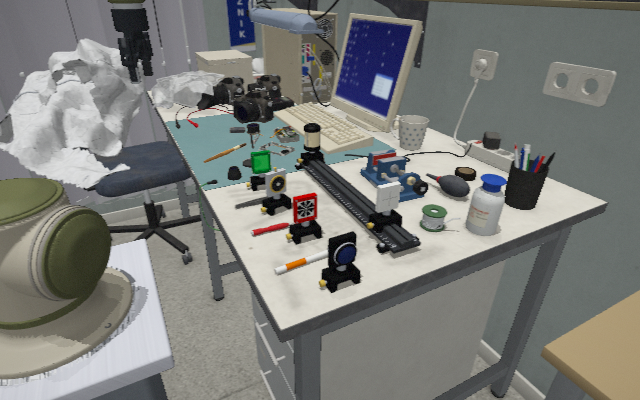

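The top view shows world +y to the left and +x up. The lamp is at px (209,150) and the screen at (372,160). Along the near row are the filter (232,227), iris (285,230), target (340,226) and lens (403,228).

Run:
```python
from h import *
for n in("top","scene"):
    d=np.load(n+"0.npz");P=cloud(d).reshape(-1,3)
    m=(P[:,2]>0.015)&(P[:,2]<0.13)&(P[:,0]>0.25)&(P[:,0]<0.8)&(abs(P[:,1])<0.4)
    img=m.reshape(400,640).astype(np.uint8)
    k,L,st,c=cv2.connectedComponentsWithStats(img)
    print(n)
    for i in range(1,k):
        if st[i,4]<25: continue
        Q=P[(L==i).ravel()]; H=Q[Q[:,2]>0.042]
        if len(H)<4: continue
        r=cv2.minAreaRect((H[:,:2]*1000).astype(np.float32))
        print(c[i].round(),st[i,4],Q.min(0).round(3),Q.max(0).round(3),'high',len(H),H[:,:2].mean(0).round(3),np.round(r[0]),np.round(r[1]),round(r[2]))
```

```text
top
[396.  85.] 851 [ 0.757 -0.159  0.015] [ 0.8   -0.098  0.125] high 722 [ 0.776 -0.125] [ 779. -129.] [42. 61.] 0
[295. 106.] 2438 [ 0.695 -0.006  0.015] [0.796 0.22  0.076] high 1147 [0.739 0.114] [744.  94.] [201.  75.] 86
[297. 163.] 5268 [ 0.55  -0.131  0.015] [0.638 0.35  0.13 ] high 992 [0.595 0.155] [600. 131.] [399.  57.] 88
[232. 226.] 430 [0.414 0.243 0.016] [0.473 0.284 0.099] high 228 [0.444 0.263] [444. 265.] [13. 48.] 80
[339. 226.] 375 [ 0.414 -0.003  0.016] [0.471 0.031 0.1  ] high 184 [0.442 0.015] [443.  14.] [13. 47.] 88
[284. 231.] 397 [0.395 0.123 0.015] [0.464 0.166 0.108] high 187 [0.433 0.143] [434. 143.] [47. 18.] 11
[405. 228.] 529 [ 0.408 -0.155  0.016] [ 0.467 -0.12   0.099] high 347 [ 0.436 -0.133] [ 437. -137.] [47. 33.] 1
scene
[369. 189.] 5982 [ 0.549 -0.136  0.015] [0.786 0.345 0.13 ] high 2559 [0.654 0.082] [678. 117.] [394. 212.] 87
[269. 179.] 1418 [0.404 0.116 0.015] [0.468 0.282 0.107] high 944 [0.438 0.19 ] [440. 197.] [145.  49.] 85
[487. 203.] 1540 [ 0.757 -0.167  0.015] [ 0.8   -0.11   0.123] high 1196 [ 0.775 -0.145] [ 779. -138.] [42. 57.] 0
[305. 215.] 1063 [ 0.414 -0.012  0.015] [0.472 0.028 0.098] high 649 [0.442 0.006] [444.   9.] [16. 49.] 86
[342. 259.] 1438 [ 0.408 -0.162  0.015] [ 0.467 -0.125  0.098] high 866 [ 0.432 -0.15 ] [ 436. -147.] [31. 49.] 75
```

Run:
```python
from h import *
d=np.load("top0.npz");P=cloud(d).reshape(-1,3)
# rail rib top
m=(P[:,2]>0.027)&(P[:,2]<0.036)&(P[:,0]>0.55)&(P[:,0]<0.66)&(P[:,1]>-0.05)&(P[:,1]<0.3)
for nm,lo,hi in(("rib",.027,.036),("ledge+",.014,.04)):
    m=(P[:,2]>lo)&(P[:,2]<hi)&(P[:,0]>0.53)&(P[:,0]<0.66)&(P[:,1]>-0.03)&(P[:,1]<0.28)
    Q=P[m];print(nm,len(Q),cv2.fitLine(Q[:,:2].astype(np.float32),cv2.DIST_L2,0,.01,.01).ravel().round(4))
    for a in np.arange(-.03,.28,.05):
        q=Q[(Q[:,1]>a)&(Q[:,1]<a+.05)];print(round(a+.025,3),q[:,0].min().round(4),q[:,0].max().round(4),q[:,0].mean().round(4),q[:,2].mean().round(4))
m=(P[:,2]>0.012)&(P[:,2]<0.06)&(P[:,0]>0.5)&(P[:,0]<0.68)&(P[:,1]>-.2)&(P[:,1]<0.4)
print("rail y",P[m][:,1].min(),P[m][:,1].max())
def top(nm,x,y,lo,hi,r=.045):
    m=(P[:,2]>lo)&(P[:,2]<hi)&(np.hypot(P[:,0]-x,P[:,1]-y)<r)
    Q=P[m];rr=cv2.minAreaRect((Q[:,:2]*1000).astype(np.float32))
    print(nm,len(Q),Q.mean(0).round(4),np.round(rr[0],1),np.round(rr[1],1),round(rr[2],1))
top("screen",.58,-.09,.085,.105);top("lamp",.61,.31,.09,.13,.06)
for n,x,y in(("filter",.444,.263),("iris",.433,.143),("target",.442,.015),("lens",.436,-.135)):top(n,x,y,.088,.104)
print(d["tvec"],d["intrinsics"][0,0])
```

```text
rib 1541 [0.0422 0.9991 0.5998 0.1247]
-0.005 0.5799 0.6106 0.5944 0.032
0.045 0.5818 0.6133 0.5966 0.0318
0.095 0.5839 0.6153 0.5984 0.0319
0.145 0.5853 0.6175 0.6006 0.0319
0.195 0.5877 0.6173 0.6025 0.0321
0.245 0.5898 0.6203 0.6049 0.0322
0.295 0.5924 0.6227 0.6064 0.032
ledge+ 3245 [0.0431 0.9991 0.5985 0.1253]
-0.005 0.5624 0.6266 0.5933 0.0258
0.045 0.5646 0.6291 0.5949 0.0256
0.095 0.567 0.6314 0.5972 0.0258
0.145 0.5694 0.6339 0.5993 0.0259
0.195 0.5717 0.636 0.6014 0.0258
0.245 0.5729 0.6381 0.6035 0.0259
0.295 0.5753 0.638 0.6045 0.0255
rail y -0.13102168752976331 0.35030131679408244
screen 27 [ 0.5773 -0.0482  0.0946] [579.3 -47.4] [25.  10.1] 24.5
lamp 349 [0.6042 0.3036 0.1229] [607.7 306.3] [46.4 45.8] 44.7
filter 138 [0.4441 0.2642 0.0957] [444.3 264.7] [12.6 47.7] 79.9
iris 129 [0.4343 0.1433 0.0953] [434.6 143.5] [45.8 17.5] 1.0
target 132 [0.443  0.0134 0.096 ] [443.2  13.5] [11.6 46.4] 88.9
lens 169 [ 0.4368 -0.1371  0.094 ] [ 436.9 -138.5] [29.7 45.2] 66.7
[0.08289258 0.51455939 0.81222645] 364.28461879119527
```

Run:
```python
from h import *
d=np.load("top0.npz");P=cloud(d).reshape(-1,3)
def top(nm,x,y,lo,hi,r=.045):
    m=(P[:,2]>lo)&(P[:,2]<hi)&(np.hypot(P[:,0]-x,P[:,1]-y)<r)
    Q=P[m];q=(Q[:,:2]*1000).astype(np.float32);rr=cv2.minAreaRect(q);l=cv2.fitLine(q,cv2.DIST_HUBER,0,.01,.01).ravel()
    print(nm,len(Q),Q.mean(0).round(4),np.round(rr[0],1),np.round(rr[1],1),round(rr[2],1),'line deg',np.degrees(np.arctan(l[1]/l[0])).round(1))
top("screen",.59,-.08,.105,.125,.06);top("lamp",.61,.31,.122,.14,.06)
for n,x,y in(("filter",.444,.263),("iris",.433,.143),("target",.442,.015),("lens",.436,-.135)):
  top(n,x,y,.0925,.104);top(n,x,y,.02,.035)
```

```text
screen 130 [ 0.5915 -0.0517  0.1153] [592.6 -51.9] [11.1 46.4] 87.1 line deg -1.6
lamp 359 [0.6067 0.3057 0.1278] [608.2 306.1] [45.9 45.8] 28.1 line deg -79.9
filter 128 [0.4445 0.2645 0.0961] [444.5 264.7] [12.6 47.4] 79.9 line deg -9.9
filter 187 [0.4401 0.2565 0.0262] [444.5 263. ] [33.9 58.4] 78.9 line deg -15.1
iris 114 [0.4343 0.1435 0.0961] [434.6 143.5] [47.2 11.8] 9.9 line deg 10.6
iris 196 [0.4311 0.1418 0.0258] [434.7 143.6] [57.9 35.9] 10.4 line deg -8.1
target 131 [0.4429 0.0134 0.096 ] [443.2  13.5] [11.6 46.4] 88.9 line deg -3.6
target 186 [0.4402 0.0191 0.0262] [442.2  13.8] [33.8 56.5] 88.7 line deg 6.2
lens 120 [ 0.4368 -0.1374  0.0958] [ 437.4 -138. ] [44.2 13. ] 0.0 line deg -0.7
lens 163 [ 0.4335 -0.1288  0.0257] [ 437.  -137.4] [35.6 57.2] 90.0 line deg 6.6
```

```bash
cat >> h.py <<'E'
from scipy.spatial.transform import Rotation as Ro
def plan(*goals):
    s=env.observe();p=np.array(s["position"]);R=np.array(s["tool_rot"])
    f=np.array(s["ft_force"]);print("t",round(s["time_s"],2),"p",p.round(4),"ang",np.degrees(np.arctan2(R[1,1],R[0,1])).round(2),"w",round(s["grip_width"],4),"F",f.round(1),"q6",round(s["q"][5],1))
    for x,y,z,a in goals:
        a=np.radians(a);G=np.array([[-np.sin(a),np.cos(a),0],[np.cos(a),np.sin(a),0],[0,0,-1]])
        w=Ro.from_matrix(R.T@G).as_rotvec(degrees=True)/45
        print((R.T@(np.array([x,y,z])-p)/.3).round(3),w.round(3))
E
python3 -c "
from h import *
plan((.4445,.2645,.16,-10),(.35,.38,.2,27))"
```

```text
t 0.1 p [0.2295 0.4995 0.2308] ang 65.32 w 0.0853 F [ 0.3  0.6 -0.5] q6 -12.3
[-0.978 -0.412  0.236] [-2.000e-03  1.000e-03  1.674e+00]
[-0.531 -0.194  0.103] [-0.002  0.     0.851]
```

>>> step_arm([
  [[-0.978, -0.412, 0.236], [0, 0, 0.95]],
  [[-0.978, -0.412, 0.236], [0, 0, 0.95]],
  [[-0.978, -0.412, 0.236], [0, 0, 0.95]],
  [[-0.978, -0.412, 0.236], [0, 0, 0.95]],
  [[-0.978, -0.412, 0.236], [0, 0, 0.95]],
  [[-0.978, -0.412, 0.236], [0, 0, 0.95]],
  [[-0.978, -0.412, 0.236], [0, 0, 0.95]],
  [[-0.978, -0.412, 0.236], [0, 0, 0.95]],
  [[-0.978, -0.412, 0.236], [0, 0, 0.95]],
  [[-0.978, -0.412, 0.236], [0, 0, 0.95]],
], jaw=85, grip_force=40)

```text
time_s: 0.93
position: [0.4452, 0.2637, 0.1598]
tool_rot: [[-0.381, 0.925, -0.002], [0.925, 0.381, -0.0], [0.0, -0.002, -1.0]]
ft_force: [-0.2, -0.5, 0.1]
grip_width: 0.0848
gripper_force: 0.0
```

```bash
python3 -c "
from h import *
plan((.4445,.2645,.16,-10),(.4445,.2645,.06,-10))
d=get_image('wrist');cv2.imwrite('pics/w1.png',d['img'][...,::-1])
P=cloud(d).reshape(-1,3)
m=(P[:,2]>.09)&(P[:,2]<.1)&(np.hypot(P[:,0]-.4445,P[:,1]-.2645)<.05)
q=(P[m][:,:2]*1000).astype(np.float32);print(len(q),len(q) and cv2.minAreaRect(q))
"
```

```text
t 0.93 p [0.4452 0.2637 0.1598] ang 22.39 w 0.0848 F [-0.2 -0.5  0.1] q6 -4.9
[ 0.003 -0.001 -0.001] [-0.002  0.     0.72 ]
[ 0.003 -0.001  0.333] [-0.002  0.     0.72 ]
1030 ((444.2098693847656, 263.2340087890625), (13.425460815429688, 48.181236267089844), 81.14105224609375)
```

View pics/w1.png

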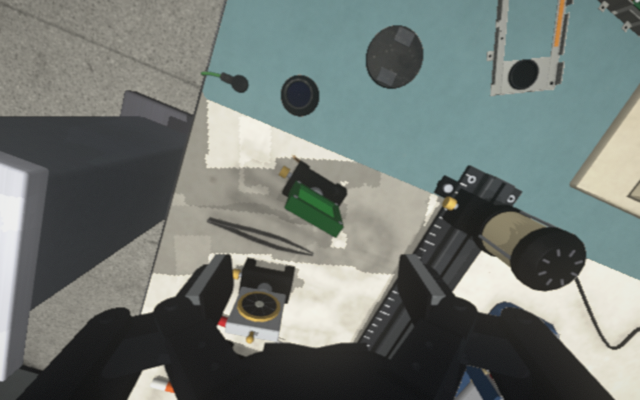

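The wrist view shows the filter at px (315,205), with its thumbscrew towards the robot. The depth fit gives (444,263) mm and about -9.5°, which matches the top view. Next I turn and then descend.

>>> step_arm([
  [[0.001, 0, 0], [0, 0, 0.15]],
  [[0.001, 0, 0], [0, 0, 0.3]],
  [[0.001, 0, 0], [0, 0, 0.45]],
  [[0.001, 0, 0], [0, 0, 0.6]],
  [[0.001, 0, 0.02], [0, 0, 0.715]],
  [[0.001, -0.001, 0.11], [0, 0, 0.715]],
  [[0.001, -0.001, 0.2], [0, 0, 0.715]],
  [[0.001, -0.001, 0.29], [0, 0, 0.715]],
  [[0.001, -0.001, 0.333], [0, 0, 0.715]],
  [[0.001, -0.001, 0.333], [0, 0, 0.715]],
])

```text
time_s: 1.82
position: [0.4419, 0.2658, 0.0584]
tool_rot: [[0.165, 0.986, -0.005], [0.986, -0.165, -0.001], [-0.002, -0.005, -1.0]]
ft_force: [-0.0, 0.7, 0.0]
grip_width: 0.0854
gripper_force: 0.0
```

>>> step_arm([
  [[0, 0, 0], [0, 0, 0]],
  [[0, 0, 0], [0, 0, 0]],
  [[0, 0, 0], [0, 0, 0]],
  [[0, 0, 0], [0, 0, 0]],
  [[0, 0, 0], [0, 0, 0]],
  [[0, 0, 0], [0, 0, 0]],
  [[0, 0, 0], [0, 0, 0]],
  [[0, 0, 0], [0, 0, 0]],
], jaw=30)

```text
time_s: 2.48
position: [0.4446, 0.2656, 0.0621]
tool_rot: [[0.167, 0.986, 0.002], [0.986, -0.167, 0.001], [0.002, 0.002, -1.0]]
ft_force: [-3.7, 1.6, 7.3]
grip_width: 0.0473
gripper_force: 41.2
```

```bash
python3 -c "
from h import *
plan((.445,.2645,.16,-2.4),(.6045,.225,.16,-2.4))
d=get_image('wrist');cv2.imwrite('pics/w2.png',d['img'][...,::-1])"
```

```text
t 2.48 p [0.4446 0.2656 0.0621] ang -9.6 w 0.0473 F [-3.7  1.6  7.3] q6 27.3
[-0.003  0.002 -0.326] [ 0.003 -0.002 -0.16 ]
[-0.044  0.549 -0.325] [ 0.003 -0.002 -0.16 ]
```

View pics/w2.png

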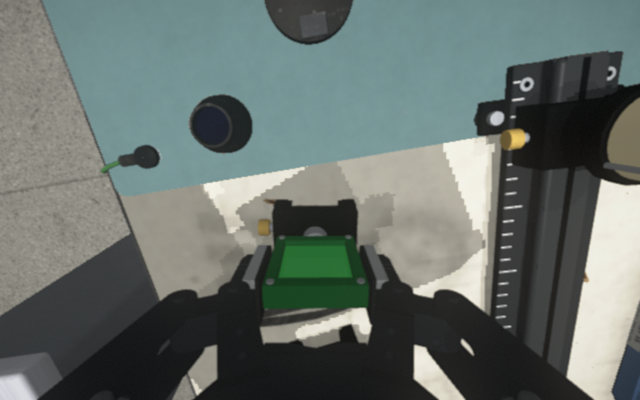

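The picture shows the green filter held centrally between the pads at px (315,270). Next I lift it and carry it to the rail.

>>> step_arm([
  [[0, 0, -0.08], [0, 0, 0]],
  [[0, 0, -0.18], [0, 0, 0]],
  [[0, 0, -0.28], [0, 0, -0.05]],
  [[-0.003, 0.03, -0.325], [0, 0, -0.16]],
  [[-0.01, 0.12, -0.325], [0, 0, -0.16]],
  [[-0.02, 0.22, -0.325], [0, 0, -0.16]],
  [[-0.03, 0.33, -0.325], [0, 0, -0.16]],
  [[-0.035, 0.44, -0.325], [0, 0, -0.16]],
  [[-0.04, 0.52, -0.325], [0, 0, -0.16]],
  [[-0.044, 0.549, -0.325], [0, 0, -0.16]],
])

```text
time_s: 3.37
position: [0.6071, 0.2233, 0.158]
tool_rot: [[0.044, 0.999, 0.001], [0.999, -0.044, -0.0], [-0.0, 0.001, -1.0]]
ft_force: [0.4, 0.7, -2.4]
grip_width: 0.0473
gripper_force: 42.4
```

>>> step_arm([
  [[0, 0, 0], [0, 0, 0]],
  [[0, 0, 0], [0, 0, 0]],
  [[0, 0, 0], [0, 0, 0]],
])

```text
time_s: 3.62
position: [0.6032, 0.2251, 0.1584]
tool_rot: [[0.041, 0.999, -0.001], [0.999, -0.041, 0.0], [0.0, -0.001, -1.0]]
ft_force: [0.2, 0.5, -2.0]
grip_width: 0.0474
gripper_force: 42.4
```

Run:
```python
from h import *
plan((.6045,.225,.098,-2.4),(.6045,.225,.081,-2.4))
d=get_image('top');P=cloud(d).reshape(-1,3)
m=(d['img'][...,1].ravel()>d['img'][...,0].ravel()*1.5+20)&(np.hypot(P[:,0]-.6,P[:,1]-.22)<.08)
Q=P[m];print(len(Q),Q.mean(0),Q.min(0),Q.max(0))
d=get_image('wrist');np.savez('w3.npz',**d);cv2.imwrite('pics/w3.png',d['img'][...,::-1])
P=cloud(d).reshape(-1,3)
Q=P[(P[:,0]>.54)&(P[:,0]<.66)&(P[:,1]>.24)&(P[:,1]<.28)&(P[:,2]>.028)&(P[:,2]<.036)]
for a in (.23,.24,.25,.26,.27):
    q=Q[(Q[:,1]>a)&(Q[:,1]<a+.01)]
    if len(q): print(a,len(q),q[:,0].min(),q[:,0].max(),q[:,2].mean())
```

```text
t 3.62 p [0.6032 0.2251 0.1584] ang -2.37 w 0.0474 F [ 0.2  0.5 -2. ] q6 12.3
[-0.     0.004  0.201] [-0.001 -0.     0.001]
[-0.     0.004  0.258] [-0.001 -0.     0.001]<stdin>:5: RuntimeWarning: Mean of empty slice.
  ret = um.true_divide(
Traceback (most recent call last):
ValueError: zero-size array to reduction operation minimum which has no identity
```

```bash
cat > rail.py <<'E'
from h import *
import sys
d=get_image('wrist');cv2.imwrite(f'pics/{sys.argv[1]}.png',d['img'][...,::-1])
P=cloud(d).reshape(-1,3)
y0=env.observe()["position"][1]
ax=lambda y:.5949+.0425*y
M=(P[:,0]>.54)&(P[:,0]<.66)&(abs(P[:,1]-y0)<.12)
Q=P[M&(P[:,2]>.029)&(P[:,2]<.036)]
for a in np.arange(y0-.1,y0+.1,.02):
    q=Q[(Q[:,1]>a)&(Q[:,1]<a+.01)]
    if len(q)>20: print('rib',round(a+.005,3),len(q),'mid-off mm',round(1e3*((q[:,0].min()+q[:,0].max())/2-ax(a+.005)),1),'wid',round(1e3*np.ptp(q[:,0]),1))
z=env.observe()["position"][2]
T=P[(abs(P[:,2]-z-.034)<.006)&(abs(P[:,1]-y0)<.02)&(abs(P[:,0]-env.observe()["position"][0])<.03)]
if len(T)>10: print('plate top',len(T),T.mean(0).round(4),cv2.minAreaRect((T[:,:2]*1000).astype(np.float32)))
E
python3 rail.py w3
```

```text
rib 0.23 303 mid-off mm 0.4 wid 29.9
rib 0.25 324 mid-off mm 0.4 wid 29.2
rib 0.27 262 mid-off mm 0.8 wid 29.6
plate top 3953 [0.6031 0.2255 0.1926] ((602.9705200195312, 224.24301147460938), (23.661550521850586, 59.9984016418457), 87.75423431396484)
```

View pics/w3.png

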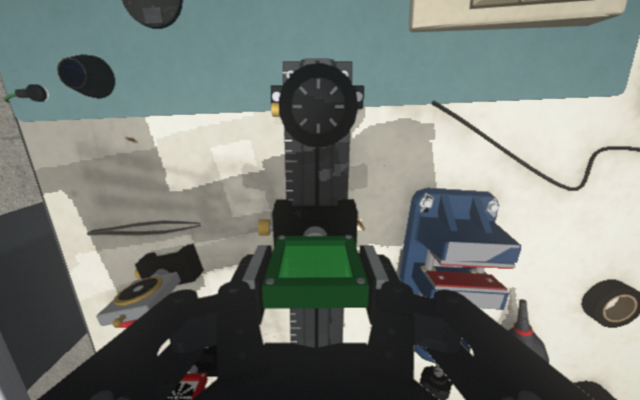

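The filter hangs aligned above the rail at px (315,265), 1.5 mm short in x. I correct that and lower it.

>>> step_arm([
  [[0, 0.005, 0.06], [0, 0, 0]],
  [[0, 0.005, 0.12], [0, 0, 0]],
  [[0, 0.005, 0.16], [0, 0, 0]],
  [[0, 0.005, 0.19], [0, 0, 0]],
  [[0, 0.005, 0.205], [0, 0, 0]],
  [[0, 0.005, 0.22], [0, 0, 0]],
  [[0, 0.005, 0.235], [0, 0, 0]],
  [[0, 0.005, 0.25], [0, 0, 0]],
  [[0, 0.005, 0.255], [0, 0, 0]],
  [[0, 0.005, 0.258], [0, 0, 0]],
])

```text
time_s: 4.55
position: [0.606, 0.2246, 0.0821]
tool_rot: [[0.042, 0.999, 0.001], [0.999, -0.042, 0.0], [0.0, 0.001, -1.0]]
ft_force: [-7.2, 0.6, 12.4]
grip_width: 0.047
gripper_force: 43.9
```

```bash
python3 -c "
from h import *
plan((.6049,.225,.081,-2.4))"
```

```text
t 4.55 p [0.606  0.2246 0.0821] ang -2.4 w 0.047 F [-7.2  0.6 12.4] q6 12.3
[ 0.001 -0.004  0.004] [ 0.001 -0.    -0.   ]
```

It is down at TCP z 0.082, as predicted. Now I release it, lift off and go to the target.

>>> step_arm([
  [[0, -0.003, 0], [0, 0, 0]],
  [[0, -0.003, 0], [0, 0, 0]],
  [[0, -0.003, 0], [0, 0, 0]],
  [[0, -0.003, 0], [0, 0, 0]],
  [[0, -0.003, 0], [0, 0, 0]],
  [[0, -0.003, 0], [0, 0, 0]],
  [[0, -0.003, -0.08], [0, 0, 0]],
  [[0, -0.003, -0.18], [0, 0, 0]],
  [[0, -0.003, -0.28], [0, 0, 0]],
  [[0, -0.003, -0.3], [0, 0, 0]],
], jaw=85)

```text
time_s: 5.38
position: [0.6067, 0.2249, 0.1761]
tool_rot: [[0.042, 0.999, 0.008], [0.999, -0.042, 0.001], [0.002, 0.008, -1.0]]
ft_force: [-0.0, 0.0, 0.4]
grip_width: 0.085
gripper_force: 0.0
```

```bash
python3 rail.py w4; python3 -c "
from h import *
plan((.443,.0135,.16,-2),(.443,.0135,.06,-2))"
```

```text
rib 0.13 202 mid-off mm 0.4 wid 29.0
rib 0.15 209 mid-off mm 0.4 wid 28.6
rib 0.17 223 mid-off mm 1.1 wid 29.1
rib 0.23 31 mid-off mm -34.2 wid 10.0
rib 0.25 282 mid-off mm 0.6 wid 30.2
rib 0.27 272 mid-off mm 0.7 wid 29.5
t 5.43 p [0.6064 0.2248 0.1749] ang -2.4 w 0.0846 F [-0.3 -0.4  0. ] q6 12.3
[-0.727 -0.515  0.045] [ 0.009 -0.002 -0.009]
[-0.727 -0.517  0.378] [ 0.009 -0.002 -0.009]
```

View pics/w4.png

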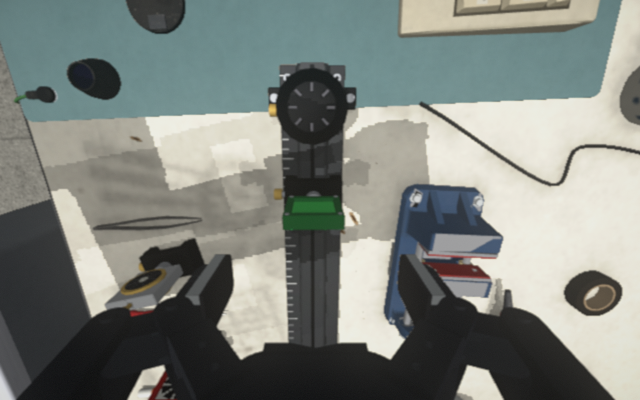

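The filter sits upright on the rail at px (313,212), square to it. Next is the target.

>>> step_arm([
  [[-0.1, -0.07, 0.045], [0, 0, 0]],
  [[-0.2, -0.14, 0.045], [0, 0, 0]],
  [[-0.3, -0.21, 0.045], [0, 0, 0]],
  [[-0.4, -0.28, 0.045], [0, 0, 0]],
  [[-0.5, -0.35, 0.045], [0, 0, 0]],
  [[-0.6, -0.43, 0.045], [0, 0, 0]],
  [[-0.7, -0.5, 0.045], [0, 0, 0]],
  [[-0.727, -0.515, 0.045], [0, 0, 0]],
  [[-0.727, -0.515, 0.045], [0, 0, 0]],
  [[-0.727, -0.515, 0.045], [0, 0, 0]],
])

```text
time_s: 6.27
position: [0.4417, 0.0131, 0.1569]
tool_rot: [[0.043, 0.999, -0.0], [0.999, -0.043, 0.0], [0.0, -0.0, -1.0]]
ft_force: [1.2, -0.5, -0.1]
grip_width: 0.0851
gripper_force: 0.0
```

```bash
cat > look.py <<'E'
from h import *
import sys
x,y=float(sys.argv[1]),float(sys.argv[2])
d=get_image('wrist');P=cloud(d).reshape(-1,3)
m=(P[:,2]>.09)&(P[:,2]<.1)&(np.hypot(P[:,0]-x,P[:,1]-y)<.05)
q=(P[m][:,:2]*1000).astype(np.float32);print(len(q),len(q) and cv2.minAreaRect(q))
plan((x,y,.16,0),(x,y,.06,0))
E
python3 look.py .443 .0135
```

```text
1059 ((442.9172058105469, 11.652225494384766), (13.084853172302246, 47.727352142333984), 87.47117614746094)
t 6.32 p [0.442  0.0135 0.1569] ang -2.41 w 0.0847 F [-0.3 -0.4 -0.1] q6 -11.3
[ 0.     0.003 -0.01 ] [-0.    -0.    -0.054]
[-0.     0.003  0.323] [-0.    -0.    -0.054]
```

>>> step_arm([
  [[-0.003, 0.003, 0.1], [0, 0, 0]],
  [[-0.003, 0.003, 0.2], [0, 0, 0]],
  [[-0.003, 0.003, 0.29], [0, 0, 0]],
  [[-0.003, 0.003, 0.323], [0, 0, 0]],
  [[-0.003, 0.003, 0.323], [0, 0, 0]],
  [[-0.003, 0.003, 0.323], [0, 0, 0]],
])

```text
time_s: 6.82
position: [0.4429, 0.0129, 0.06]
tool_rot: [[0.041, 0.999, -0.001], [0.999, -0.041, 0.0], [0.0, -0.001, -1.0]]
ft_force: [1.2, 0.7, -0.6]
grip_width: 0.0853
gripper_force: 0.0
```

>>> step_arm([
  [[0, 0, 0], [0, 0, 0]],
  [[0, 0, 0], [0, 0, 0]],
  [[0, 0, 0], [0, 0, 0]],
  [[0, 0, 0], [0, 0, 0]],
  [[0, 0, 0], [0, 0, 0]],
  [[0, 0, 0], [0, 0, 0]],
  [[0, 0, 0], [0, 0, 0]],
], jaw=30)

```text
time_s: 7.4
position: [0.4428, 0.0122, 0.0612]
tool_rot: [[0.042, 0.999, 0.002], [0.999, -0.042, -0.0], [-0.0, 0.002, -1.0]]
ft_force: [-0.3, -0.1, 5.9]
grip_width: 0.0473
gripper_force: 41.1
```

```bash
python3 -c "
from h import *
plan((.6016,.148,.16,-2.4))"
```

```text
t 7.4 p [0.4428 0.0122 0.0612] ang -2.41 w 0.0473 F [-0.3 -0.1  5.9] q6 -11.4
[ 0.475  0.51  -0.328] [ 0.002  0.    -0.   ]
```

>>> step_arm([
  [[0, 0, -0.08], [0, 0, 0]],
  [[0, 0, -0.18], [0, 0, 0]],
  [[0, 0.01, -0.28], [0, 0, 0]],
  [[0.04, 0.06, -0.328], [0, 0, 0]],
  [[0.12, 0.14, -0.328], [0, 0, 0]],
  [[0.2, 0.22, -0.328], [0, 0, 0]],
  [[0.28, 0.3, -0.328], [0, 0, 0]],
  [[0.36, 0.38, -0.328], [0, 0, 0]],
  [[0.44, 0.46, -0.328], [0, 0, 0]],
  [[0.475, 0.51, -0.328], [0, 0, 0]],
])

```text
time_s: 8.23
position: [0.6026, 0.1508, 0.1585]
tool_rot: [[0.04, 0.999, 0.001], [0.999, -0.04, 0.001], [0.001, 0.001, -1.0]]
ft_force: [-1.2, -0.9, -1.8]
grip_width: 0.0472
gripper_force: 42.6
```

>>> step_arm([
  [[0, 0, 0], [0, 0, 0]],
  [[0, 0, 0], [0, 0, 0]],
  [[0, 0, 0], [0, 0, 0]],
  [[0, 0, 0], [0, 0, 0]],
])

```text
time_s: 8.57
position: [0.6005, 0.1475, 0.1589]
tool_rot: [[0.043, 0.999, -0.0], [0.999, -0.043, -0.0], [-0.0, -0.0, -1.0]]
ft_force: [0.4, 0.1, -2.6]
grip_width: 0.0473
gripper_force: 42.7
```

```bash
python3 rail.py w5; python3 -c "
from h import *
plan((.6016,.148,.098,-2.4),(.6016,.148,.0805,-2.4))"
```

```text
rib 0.152 291 mid-off mm 0.5 wid 28.9
rib 0.172 317 mid-off mm 0.1 wid 29.1
rib 0.192 347 mid-off mm 0.5 wid 29.7
plate top 4052 [0.6006 0.1492 0.1936] ((600.2440795898438, 146.5611572265625), (23.521610260009766, 59.92886734008789), 87.66411590576172)
t 8.62 p [0.6006 0.1475 0.159 ] ang -2.45 w 0.0476 F [ 0.4  1.1 -1.5] q6 5.3
[0.002 0.003 0.203] [-0.     0.    -0.001]
[0.002 0.003 0.262] [-0.     0.    -0.001]
```

>>> step_arm([
  [[0.002, 0.003, 0.06], [0, 0, 0]],
  [[0.002, 0.003, 0.12], [0, 0, 0]],
  [[0.002, 0.003, 0.16], [0, 0, 0]],
  [[0.002, 0.003, 0.19], [0, 0, 0]],
  [[0.002, 0.003, 0.205], [0, 0, 0]],
  [[0.002, 0.003, 0.22], [0, 0, 0]],
  [[0.002, 0.003, 0.235], [0, 0, 0]],
  [[0.002, 0.003, 0.25], [0, 0, 0]],
  [[0.002, 0.003, 0.257], [0, 0, 0]],
  [[0.002, 0.003, 0.262], [0, 0, 0]],
])

```text
time_s: 9.45
position: [0.6021, 0.1488, 0.0812]
tool_rot: [[0.042, 0.999, 0.001], [0.999, -0.042, 0.0], [0.0, 0.001, -1.0]]
ft_force: [-6.8, -1.0, 16.8]
grip_width: 0.0476
gripper_force: 44.6
```

```bash
python3 -c "
from h import *
plan((.6016,.148,.0805,-2.4))"
```

```text
t 9.45 p [0.6021 0.1488 0.0812] ang -2.4 w 0.0476 F [-6.8 -1.  16.8] q6 5.4
[-0.003 -0.002  0.002] [ 0.001 -0.     0.   ]
```

>>> step_arm([
  [[0, -0.003, 0], [0, 0, 0]],
  [[0, -0.003, 0], [0, 0, 0]],
  [[0, -0.003, 0], [0, 0, 0]],
  [[0, -0.003, 0], [0, 0, 0]],
  [[0, -0.003, 0], [0, 0, 0]],
  [[0, -0.003, 0], [0, 0, 0]],
  [[0, -0.003, -0.08], [0, 0, 0]],
  [[0, -0.003, -0.18], [0, 0, 0]],
  [[0, -0.003, -0.28], [0, 0, 0]],
  [[0, -0.003, -0.3], [0, 0, 0]],
], jaw=85)

```text
time_s: 10.28
position: [0.603, 0.1489, 0.1753]
tool_rot: [[0.042, 0.999, 0.008], [0.999, -0.042, 0.0], [0.001, 0.008, -1.0]]
ft_force: [0.4, 0.0, 0.5]
grip_width: 0.0855
gripper_force: 0.0
```

```bash
python3 -c "
from h import *
plan((.437,-.138,.16,0))"
```

```text
t 10.28 p [0.603  0.1489 0.1753] ang -2.4 w 0.0855 F [0.4 0.  0.5] q6 5.4
[-0.979 -0.513  0.046] [ 0.011 -0.001 -0.053]
```

>>> step_arm([
  [[-0.12, -0.06, 0.04], [0, 0, -0.05]],
  [[-0.24, -0.12, 0.04], [0, 0, -0.05]],
  [[-0.36, -0.19, 0.04], [0, 0, -0.05]],
  [[-0.48, -0.25, 0.04], [0, 0, -0.05]],
  [[-0.6, -0.31, 0.04], [0, 0, -0.05]],
  [[-0.72, -0.38, 0.04], [0, 0, -0.05]],
  [[-0.84, -0.44, 0.04], [0, 0, -0.05]],
  [[-0.94, -0.5, 0.04], [0, 0, -0.05]],
  [[-0.979, -0.513, 0.04], [0, 0, -0.05]],
  [[-0.979, -0.513, 0.04], [0, 0, -0.05]],
])

```text
time_s: 11.12
position: [0.4342, -0.1405, 0.1581]
tool_rot: [[0.007, 1.0, -0.0], [1.0, -0.007, -0.0], [-0.0, -0.0, -1.0]]
ft_force: [-0.1, -0.2, 0.2]
grip_width: 0.0853
gripper_force: 0.0
```

```bash
python3 look.py .437 -.138
```

```text
1051 ((436.6046142578125, -140.40521240234375), (24.07806396484375, 47.922908782958984), 74.52488708496094)
t 11.17 p [ 0.4348 -0.1392  0.158 ] ang -0.32 w 0.085 F [-0.4 -0.1 -0.3] q6 -32.4
[ 0.004  0.007 -0.007] [ 0.    -0.    -0.007]
[0.004 0.007 0.327] [ 0.    -0.    -0.007]
```

Run:
```python
from h import *
d=get_image('wrist');cv2.imwrite('pics/w6.png',d['img'][...,::-1]);P=cloud(d).reshape(-1,3)
for lo,hi in((.094,.099),(.015,.03)):
  m=(P[:,2]>lo)&(P[:,2]<hi)&(np.hypot(P[:,0]-.437,P[:,1]+.138)<.05)
  q=(P[m][:,:2]*1000).astype(np.float32);print(len(q),cv2.minAreaRect(q),np.median(q,0),cv2.fitLine(q,cv2.DIST_HUBER,0,.01,.01).ravel(),np.percentile(q,[3,97],axis=0))
```

```text
945 ((436.8050231933594, -139.7478790283203), (12.147666931152344, 47.95749282836914), 89.60075378417969) [ 436.85297 -139.44621] [ 9.9999326e-01 -3.6722706e-03  4.3681409e+02 -1.3945724e+02] [[ 414.52785522 -145.44366821]
 [ 459.10906982 -134.14356628]]
878 ((430.7701110839844, -135.4916534423828), (69.9012222290039, 28.55870819091797), 2.096513032913208) [ 433.13733 -127.41888] [ 9.95295346e-01  9.68871415e-02  4.36053528e+02 -1.27578835e+02] [[ 399.16226349 -143.00120422]
 [ 464.71811798 -122.0407444 ]]
```

View pics/w6.png

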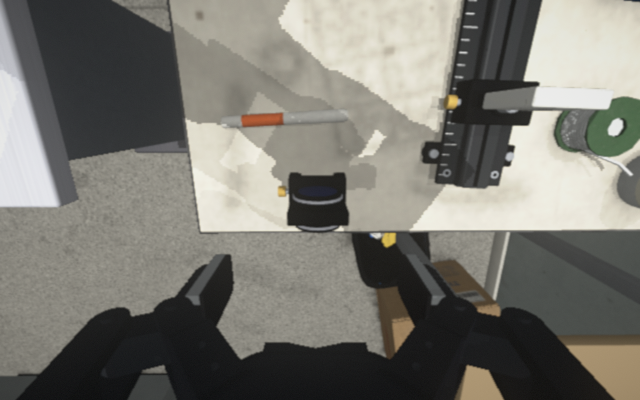

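The lens is at px (318,202), upright and square (-0.3°), near the bench edge. I descend and grip it.

>>> step_arm([
  [[0.002, 0.006, 0.1], [0, 0, 0]],
  [[0.002, 0.006, 0.2], [0, 0, 0]],
  [[0.002, 0.006, 0.29], [0, 0, 0]],
  [[0.002, 0.006, 0.327], [0, 0, 0]],
  [[0.002, 0.006, 0.327], [0, 0, 0]],
  [[0.002, 0.006, 0.327], [0, 0, 0]],
])

```text
time_s: 11.72
position: [0.4374, -0.1367, 0.0599]
tool_rot: [[0.001, 1.0, -0.001], [1.0, -0.001, 0.001], [0.001, -0.001, -1.0]]
ft_force: [0.4, -0.4, -0.2]
grip_width: 0.0851
gripper_force: 0.0
```

>>> step_arm([
  [[0, 0, 0], [0, 0, 0]],
  [[0, 0, 0], [0, 0, 0]],
  [[0, 0, 0], [0, 0, 0]],
  [[0, 0, 0], [0, 0, 0]],
  [[0, 0, 0], [0, 0, 0]],
  [[0, 0, 0], [0, 0, 0]],
  [[0, 0, 0], [0, 0, 0]],
], jaw=30)

```text
time_s: 12.3
position: [0.4373, -0.1378, 0.0609]
tool_rot: [[0.003, 1.0, 0.002], [1.0, -0.003, -0.001], [-0.001, 0.002, -1.0]]
ft_force: [-1.1, 1.6, 6.3]
grip_width: 0.0469
gripper_force: 40.8
```

```bash
python3 -c "
from h import *
plan((.5973,.048,.16,-2.4))"
```

```text
t 12.3 p [ 0.4373 -0.1378  0.0609] ang -0.16 w 0.0469 F [-1.1  1.6  6.3] q6 -32.2
[ 0.621  0.532 -0.33 ] [0.002 0.001 0.05 ]
```

>>> step_arm([
  [[0, 0, -0.08], [0, 0, 0]],
  [[0, 0, -0.18], [0, 0, 0]],
  [[0.02, 0, -0.28], [0, 0, 0.05]],
  [[0.1, 0.02, -0.33], [0, 0, 0.05]],
  [[0.2, 0.06, -0.33], [0, 0, 0.05]],
  [[0.3, 0.12, -0.33], [0, 0, 0.05]],
  [[0.4, 0.2, -0.33], [0, 0, 0.05]],
  [[0.5, 0.3, -0.33], [0, 0, 0.05]],
  [[0.58, 0.4, -0.33], [0, 0, 0.05]],
  [[0.621, 0.49, -0.33], [0, 0, 0.05]],
])

```text
time_s: 13.13
position: [0.5854, 0.0515, 0.159]
tool_rot: [[0.04, 0.999, -0.0], [0.999, -0.04, 0.001], [0.001, -0.0, -1.0]]
ft_force: [0.3, -0.3, -2.7]
grip_width: 0.0474
gripper_force: 43.5
```

```bash
python3 -c "
from h import *
plan((.5973,.048,.16,-2.4))"
```

```text
t 13.13 p [0.5854 0.0515 0.159 ] ang -2.27 w 0.0474 F [ 0.3 -0.3 -2.7] q6 -4.3
[-0.01   0.04  -0.003] [-0.    -0.001  0.003]
```

>>> step_arm([
  [[-0.001, 0.04, 0], [0, 0, 0.002]],
  [[-0.001, 0.04, 0], [0, 0, 0.002]],
  [[-0.001, 0.04, 0], [0, 0, 0.002]],
  [[-0.001, 0.04, 0], [0, 0, 0.002]],
  [[-0.001, 0.04, 0], [0, 0, 0.002]],
])

```text
time_s: 13.55
position: [0.5955, 0.047, 0.1592]
tool_rot: [[0.044, 0.999, -0.001], [0.999, -0.044, 0.0], [0.0, -0.001, -1.0]]
ft_force: [0.1, -0.3, -3.4]
grip_width: 0.0471
gripper_force: 43.5
```

```bash
python3 rail.py w7
python3 - <<'E'
from h import *
plan((.5973,.048,.098,-2.4),(.5973,.048,.0802,-2.4))
d=get_image('top');P=cloud(d).reshape(-1,3)
for n,y,lo,hi in(("tgt",.148,.112,.12),("filter",.225,.112,.12),("screen",-.052,.112,.12)):
    Q=P[(P[:,2]>lo)&(P[:,2]<hi)&(abs(P[:,1]-y)<.02)&(abs(P[:,0]-.6)<.05)]
    if len(Q)>5: print(n,len(Q),cv2.minAreaRect((Q[:,:2]*1000).astype(np.float32)),Q[:,2].mean())
E
```

```text
rib 0.052 293 mid-off mm 0.5 wid 29.5
rib 0.072 316 mid-off mm 0.3 wid 29.4
rib 0.092 336 mid-off mm 0.3 wid 28.7
rib 0.112 359 mid-off mm 0.5 wid 29.6
rib 0.132 121 mid-off mm 0.3 wid 56.3
plate top 4350 [0.5955 0.0479 0.1936] ((596.0709228515625, 45.19989776611328), (59.76872634887695, 29.62896728515625), 1.8395428657531738)
t 13.6 p [0.5957 0.047  0.1593] ang -2.54 w 0.0473 F [-1.   0.3 -3. ] q6 -4.3
[0.003 0.005 0.204] [-0.     0.    -0.003]
[0.003 0.005 0.264] [-0.     0.    -0.003]
tgt 120 ((602.5983276367188, 149.78952026367188), (11.926955223083496, 48.529109954833984), 87.73489379882812) 0.11610253607889934
filter 119 ((605.353759765625, 223.7346649169922), (13.256820678710938, 46.239227294921875), 88.5038833618164) 0.11604249151337942
```

>>> step_arm([
  [[0.008, 0.005, 0.06], [0, 0, 0]],
  [[0.008, 0.005, 0.12], [0, 0, 0]],
  [[0.008, 0.005, 0.16], [0, 0, 0]],
  [[0.008, 0.005, 0.19], [0, 0, 0]],
  [[0.008, 0.005, 0.205], [0, 0, 0]],
  [[0.008, 0.005, 0.22], [0, 0, 0]],
  [[0.008, 0.005, 0.235], [0, 0, 0]],
  [[0.008, 0.005, 0.25], [0, 0, 0]],
  [[0.008, 0.005, 0.258], [0, 0, 0]],
  [[0.008, 0.005, 0.263], [0, 0, 0]],
])

```text
time_s: 14.48
position: [0.598, 0.0498, 0.081]
tool_rot: [[0.043, 0.999, 0.0], [0.999, -0.043, -0.0], [-0.0, 0.0, -1.0]]
ft_force: [-7.1, 0.5, 14.3]
grip_width: 0.0473
gripper_force: 45.4
```

```bash
python3 -c "
from h import *
plan((.5973,.0495,.0805,-2.4))"
```

```text
t 14.48 p [0.598  0.0498 0.081 ] ang -2.49 w 0.0473 F [-7.1  0.5 14.3] q6 -4.0
[-0.001 -0.002  0.002] [ 0.     0.    -0.002]
```

Seated. Now I release, lift and go to the iris.

>>> step_arm([
  [[0, -0.003, 0], [0, 0, 0]],
  [[0, -0.003, 0], [0, 0, 0]],
  [[0, -0.003, 0], [0, 0, 0]],
  [[0, -0.003, 0], [0, 0, 0]],
  [[0, -0.003, 0], [0, 0, 0]],
  [[0, -0.003, 0], [0, 0, 0]],
  [[0, -0.003, -0.08], [0, 0, 0]],
  [[0, -0.003, -0.18], [0, 0, 0]],
  [[0, -0.003, -0.28], [0, 0, 0]],
  [[0, -0.003, -0.3], [0, 0, 0]],
], jaw=85)

```text
time_s: 15.32
position: [0.5989, 0.0497, 0.1752]
tool_rot: [[0.043, 0.999, 0.008], [0.999, -0.043, -0.001], [-0.001, 0.008, -1.0]]
ft_force: [0.2, -0.5, 0.3]
grip_width: 0.0848
gripper_force: 0.0
```

```bash
python3 -c "
from h import *
plan((.4345,.143,.16,10.3))"
```

```text
t 15.32 p [0.5989 0.0497 0.1752] ang -2.49 w 0.0848 F [ 0.2 -0.5  0.3] q6 -4.0
[ 0.287 -0.561  0.046] [ 0.01   0.002 -0.284]
```

>>> step_arm([
  [[0.04, -0.07, 0.04], [0, 0, -0.1]],
  [[0.09, -0.17, 0.04], [0, 0, -0.2]],
  [[0.14, -0.27, 0.04], [0, 0, -0.284]],
  [[0.19, -0.37, 0.04], [0, 0, -0.284]],
  [[0.24, -0.47, 0.04], [0, 0, -0.284]],
  [[0.287, -0.55, 0.04], [0, 0, -0.284]],
  [[0.287, -0.558, 0.04], [0, 0, -0.284]],
  [[0.287, -0.558, 0.04], [0, 0, -0.284]],
  [[0.287, -0.558, 0.04], [0, 0, -0.284]],
])

```text
time_s: 16.07
position: [0.4345, 0.1429, 0.1582]
tool_rot: [[-0.179, 0.984, 0.001], [0.984, 0.179, -0.0], [-0.0, 0.001, -1.0]]
ft_force: [0.6, -0.3, -0.1]
grip_width: 0.0847
gripper_force: 0.0
```

```bash
python3 look.py .4345 .143; python3 -c "
from h import *
plan((.4345,.143,.06,10.3))"
```

```text
984 ((433.9091796875, 143.48056030273438), (47.992576599121094, 14.65530014038086), 10.567331314086914)
t 16.12 p [0.4347 0.1427 0.1581] ang 10.25 w 0.0852 F [ 0.5 -0.7  0.7] q6 -7.0
[ 0.001 -0.001 -0.006] [0.001 0.    0.228]
[ 0.001 -0.001  0.327] [0.001 0.    0.228]
t 16.12 p [0.4347 0.1427 0.1581] ang 10.25 w 0.0852 F [ 0.5 -0.7  0.7] q6 -7.0
[ 0.001 -0.001  0.327] [ 0.001  0.    -0.001]
```

>>> step_arm([
  [[0.001, -0.001, 0.1], [0, 0, 0]],
  [[0.001, -0.001, 0.2], [0, 0, 0]],
  [[0.001, -0.001, 0.29], [0, 0, 0]],
  [[0.001, -0.001, 0.327], [0, 0, 0]],
  [[0.001, -0.001, 0.327], [0, 0, 0]],
  [[0.001, -0.001, 0.327], [0, 0, 0]],
])

```text
time_s: 16.62
position: [0.4342, 0.1429, 0.0597]
tool_rot: [[-0.178, 0.984, -0.001], [0.984, 0.178, -0.0], [0.0, -0.001, -1.0]]
ft_force: [0.8, -0.3, 0.2]
grip_width: 0.0852
gripper_force: 0.0
```

>>> step_arm([
  [[0, 0, 0], [0, 0, 0]],
  [[0, 0, 0], [0, 0, 0]],
  [[0, 0, 0], [0, 0, 0]],
  [[0, 0, 0], [0, 0, 0]],
  [[0, 0, 0], [0, 0, 0]],
  [[0, 0, 0], [0, 0, 0]],
  [[0, 0, 0], [0, 0, 0]],
], jaw=30)

```text
time_s: 17.2
position: [0.4339, 0.1434, 0.061]
tool_rot: [[-0.179, 0.984, 0.002], [0.984, 0.179, -0.0], [-0.0, 0.002, -1.0]]
ft_force: [-0.3, -0.6, 5.7]
grip_width: 0.0474
gripper_force: 41.0
```

```bash
python3 -c "
from h import *
plan((.5952,-.0015,.19,-2.4),(.45,-.0015,.19,-2.4))"
```

```text
t 17.2 p [0.4339 0.1434 0.061 ] ang 10.29 w 0.0474 F [-0.3 -0.6  5.7] q6 -6.9
[-0.571  0.444 -0.429] [0.003 0.    0.282]
[-0.485 -0.033 -0.43 ] [0.003 0.    0.282]
```

>>> step_arm([
  [[0, 0, -0.08], [0, 0, 0]],
  [[0, 0, -0.18], [0, 0, 0]],
  [[0, 0, -0.3], [0, 0, 0.1]],
  [[-0.06, 0, -0.4], [0, 0, 0.2]],
  [[-0.15, 0, -0.429], [0, 0, 0.282]],
  [[-0.25, 0, -0.429], [0, 0, 0.282]],
  [[-0.35, 0.03, -0.429], [0, 0, 0.282]],
  [[-0.45, 0.1, -0.429], [0, 0, 0.282]],
  [[-0.54, 0.2, -0.429], [0, 0, 0.282]],
  [[-0.571, 0.3, -0.429], [0, 0, 0.282]],
])

```text
time_s: 18.03
position: [0.5538, -0.0125, 0.1891]
tool_rot: [[0.045, 0.999, 0.001], [0.999, -0.045, -0.001], [-0.001, 0.001, -1.0]]
ft_force: [0.2, -0.6, -1.7]
grip_width: 0.0475
gripper_force: 42.6
```

```bash
python3 -c "
from h import *
plan((.5952,-.0015,.16,-2.4))"
```

```text
t 18.03 p [ 0.5538 -0.0125  0.1891] ang -2.6 w 0.0475 F [ 0.2 -0.6 -1.7] q6 -10.9
[0.043 0.136 0.097] [ 0.001  0.001 -0.004]
```

>>> step_arm([
  [[0.032, 0.07, 0], [0, 0, 0]],
  [[0.032, 0.137, 0.03], [0, 0, 0]],
  [[0.032, 0.137, 0.097], [0, 0, 0]],
  [[0.032, 0.137, 0.097], [0, 0, 0]],
  [[0.032, 0.137, 0.097], [0, 0, 0]],
  [[0.032, 0.137, 0.097], [0, 0, 0]],
])

```text
time_s: 18.53
position: [0.5937, -0.0012, 0.1606]
tool_rot: [[0.042, 0.999, 0.001], [0.999, -0.042, -0.0], [-0.0, 0.001, -1.0]]
ft_force: [0.6, -0.4, -1.5]
grip_width: 0.0476
gripper_force: 42.5
```

```bash
python3 rail.py w8; python3 -c "
from h import *
plan((.5952,-.0015,.0802,-2.4))"
```

```text
rib 0.004 294 mid-off mm 0.1 wid 29.2
rib 0.044 24 mid-off mm -34.8 wid 9.5
rib 0.064 120 mid-off mm 0.7 wid 29.8
rib 0.084 388 mid-off mm 0.4 wid 29.6
plate top 4019 [5.936e-01 4.000e-04 1.954e-01] ((593.5928955078125, -1.6947355270385742), (23.584251403808594, 60.01963806152344), 88.52859497070312)
t 18.58 p [ 0.5939 -0.0013  0.161 ] ang -2.41 w 0.0473 F [ 0.3  0.3 -1.2] q6 -9.1
[-0.     0.004  0.269] [ 0.002  0.    -0.   ]
```

View pics/w8.png

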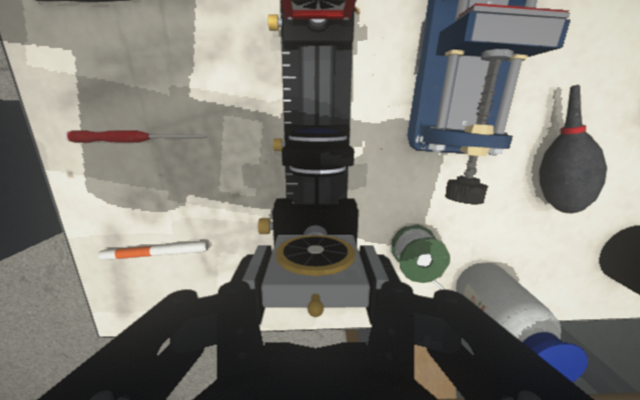

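The iris hangs above the gap at px (315,265), square to the rail. The lens at (318,150) and the target at (318,20) are already seated. I lower the iris.

>>> step_arm([
  [[0, 0.004, 0.06], [0, 0, 0]],
  [[0, 0.004, 0.12], [0, 0, 0]],
  [[0, 0.004, 0.165], [0, 0, 0]],
  [[0, 0.004, 0.195], [0, 0, 0]],
  [[0, 0.004, 0.21], [0, 0, 0]],
  [[0, 0.004, 0.225], [0, 0, 0]],
  [[0, 0.004, 0.24], [0, 0, 0]],
  [[0, 0.004, 0.255], [0, 0, 0]],
  [[0, 0.004, 0.263], [0, 0, 0]],
  [[0, 0.004, 0.268], [0, 0, 0]],
])

```text
time_s: 19.42
position: [0.5952, -0.0013, 0.0809]
tool_rot: [[0.042, 0.999, 0.001], [0.999, -0.042, -0.0], [-0.0, 0.001, -1.0]]
ft_force: [-8.6, 1.5, 23.6]
grip_width: 0.0474
gripper_force: 45.5
```

```bash
python3 -c "
from h import *
plan((.5952,-.0015,.0802,-2.4))"
```

```text
t 19.42 p [ 0.5952 -0.0013  0.0809] ang -2.4 w 0.0474 F [-8.6  1.5 23.6] q6 -9.1
[-0.001 -0.     0.002] [0.001 0.    0.   ]
```

>>> step_arm([
  [[0, -0.002, 0], [0, 0, 0]],
  [[0, -0.002, 0], [0, 0, 0]],
  [[0, -0.002, 0], [0, 0, 0]],
  [[0, -0.002, 0], [0, 0, 0]],
  [[0, -0.002, 0], [0, 0, 0]],
  [[0, -0.002, 0], [0, 0, 0]],
  [[0, -0.002, -0.08], [0, 0, 0]],
  [[0, -0.002, -0.18], [0, 0, 0]],
  [[0, -0.002, -0.28], [0, 0, 0]],
  [[0, -0.002, -0.4], [0, 0, 0]],
], jaw=85)

```text
time_s: 20.25
position: [0.5939, -0.0012, 0.1996]
tool_rot: [[0.042, 0.999, -0.002], [0.999, -0.042, 0.001], [0.0, -0.003, -1.0]]
ft_force: [0.2, 0.4, -0.7]
grip_width: 0.085
gripper_force: 0.0
```

>>> step_arm([
  [[0, -0.1, 0], [0, 0, 0]],
  [[0, -0.2, 0], [0, 0, 0]],
  [[0, -0.3, 0], [0, 0, 0]],
  [[0, -0.4, 0], [0, 0, 0]],
  [[0, -0.5, 0], [0, 0, 0]],
  [[0, -0.6, 0], [0, 0, 0]],
  [[0, -0.7, 0], [0, 0, 0]],
  [[0, -0.75, 0], [0, 0, 0]],
  [[0, -0.75, 0], [0, 0, 0]],
  [[0, -0.75, 0], [0, 0, 0]],
])

```text
time_s: 21.08
position: [0.3699, 0.0081, 0.1997]
tool_rot: [[0.042, 0.999, 0.001], [0.999, -0.042, -0.0], [-0.0, 0.001, -1.0]]
ft_force: [-0.3, 0.6, 0.3]
grip_width: 0.085
gripper_force: 0.0
```

Run:
```python
from h import *
plan()
d=get_image('top');P=cloud(d).reshape(-1,3)
for n,y in(("screen",-.052),("iris",0),("lens",.049),("tgt",.149),("filter",.225)):
    Q=P[(P[:,2]>.112)&(P[:,2]<.12)&(abs(P[:,1]-y)<.02)&(abs(P[:,0]-.6)<.05)]
    if len(Q)>5:
        r=cv2.minAreaRect((Q[:,:2]*1000).astype(np.float32));print(n,len(Q),np.round(r[0],1),np.round(r[1],1),round(r[2],1),'z',np.median(Q[:,2]).round(4),'x-axis off',round(r[0][0]-594.9-.0425*r[0][1],1))
d=get_image('scene');cv2.imwrite('pics/s9.png',cv2.resize(d['img'][90:290,230:480,::-1],(750,600)))
```

```text
t 21.08 p [0.3699 0.0081 0.1997] ang -2.43 w 0.085 F [-0.3  0.6  0.3] q6 -14.8
screen 118 [592.3 -51.9] [11.3 46.3] 87.5 z 0.1158 x-axis off -0.4
iris 117 [594.9  -0.7] [11.6 46.4] 88.9 z 0.116 x-axis off 0.0
lens 115 [596.7  50. ] [11.2 46.1] 89.0 z 0.1163 x-axis off -0.3
tgt 118 [602.5 149.8] [11.9 48.2] 87.9 z 0.1159 x-axis off 1.2
filter 122 [605.4 223.8] [13.7 47. ] 88.9 z 0.1163 x-axis off 1.0
```

View pics/s9.png

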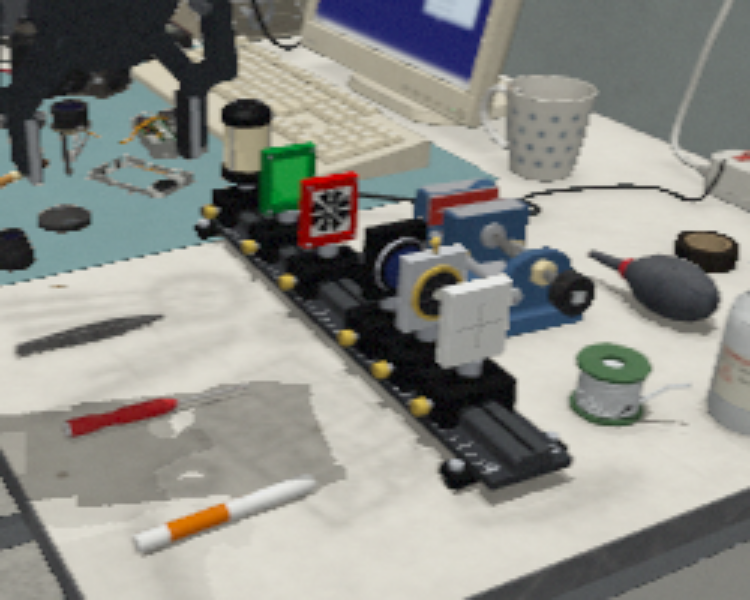

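All four carriers are seated, with plate tops at 116 mm. The order from screen to lamp is iris, lens, target, filter, at about 51, 102, 202 and 276 mm from the screen. The gripper is clear, so I hand in.

```bash
python3 -c "
from rig import close_job
print(close_job())"
```

```text
the job is handed in; nothing more can be done
None
```

The job is handed in with all four carriers seated and released on the rail; the last look, just before handing in, showed the lens about 102 mm from the screen, the target about 100 mm from the lens, the iris between lens and screen, and the filter between lamp and target, but no verdict came back.

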